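Draw primer from the pump and hold the pan up level

ROBOT

A 6-joint arm with a two-finger parallel gripper is mounted at the origin on the work surface. World frame = base frame: x ahead of the robot, y to its left, z up, the work surface at z = 0. Lengths are in m, angles in degrees, forces in N, time in s.
With the tool pointing down it reaches from about 0.325 to 0.85 m from the base axis. Payload 15.5 kg.
Tool frame: the origin (TCP) lies midway between the tips of the shut fingers; the grasp point (between the pads) lies 19 mm behind it; z points along the fingers, y is the line along which they close (so a half turn about z gives the same grasp; the last joint's range is limited). The gripper opens to 91 mm and grips with 3 to 60 N. Pads are 32 mm wide; open, the fingers measure 118 mm over their backs; the gripper's body (76 mm by 178 mm) begins 60 mm behind the grasp point.
Start: joints at [-80.415, 28.281, 77.091, -0, 74.628, -5.472], TCP at [0.162, -0.604, 0.214] pointing down, gripper open.
Joint ranges: [-166.48, 166.48], [-47.26, 123.95], [12.59, 153.08], [-70.14, 250.14], [6.76, 159.57], [-176.63, 176.63]. Speed limits (degrees/s): [108.29, 108.29, 147.25, 172.46, 172.46, 172.46].

INTERFACE

Orientations are given as a 3x3 rotation matrix whose columns are the frame's x, y, z axes.
In Python, from bench import ctrl gives the robot as it stands. The module is installed in compiled form; this text tells all that it offers. Calls block until the motion is done:
- ctrl.goto(position, orientation): joint-space move of the TCP to a pose.
- ctrl.move_l(position, vel=0.15, ori=None, contact_N=None): straight line of the TCP; ori=None keeps the orientation; vel is the mean speed in m/s. With contact_N (N) it stops when the force on the tool has changed by that much, and returns True; else False.
- ctrl.movej(angles): joint-space move.
- ctrl.command_gripper(opening): opening from 0.0 (shut) to 1.0 (fully open); the grip force is fixed at half the most; returns when the fingers have stopped.
- ctrl.sleep(seconds).
- ctrl.ik(position, orientation): joint angles nearest the present ones, or None.
- ctrl.read_camera(name): name is "scene" or "top"; returns the picture (400x640x3 uint8, blue, green, red); there is no depth.
- ctrl.camera_params(name): a dict with "fx", "fy", "cx", "cy" (pixels), "pose" (4x4, takes a point from camera to world coordinates). Camera axes: x right, y up, looking along -z (the intrinsics and any distortion apply to the point x, -y, -z); pixel columns grow to the right and rows downward; lengths in m; the calibration is good to about 2 mm. A picture is of the moment at which its call begins. camera_params takes no time and is no camera call.
A pose or a line that the arm cannot do raises ctrl.MotionError and nothing moves.
- ctrl.sign_off(): hands the job in; it is judged then, once.
Readings, each from a call of its own:
- ctrl.current_t(): time.
- ctrl.current_q(): joint angles.
- ctrl.current_dq(): joint speeds.
- ctrl.current_effort(): joint torques, N m.
- ctrl.current_tool_pos(): TCP position.
- ctrl.current_eef_rot(): TCP orientation.
- ctrl.current_contact_force(): force on the tool from outside, world axes, zero at the start.
- ctrl.current_wrist_torque(): the same for the moment, N m.
- ctrl.current_grip_width(): opening from 0.0 (shut) to 1.0 (fully open).
- ctrl.current_grasp_force(): force on a finger pad.
Only numpy, scipy, OpenCV 4.12 (cv2) and the standard library are available. Lean on these libraries where they do the work, as an engineer would, in place of code of your own. Each camera call takes 0.05 s, during which the arm holds its last target. There are 200 camera calls.

TASK

Draw primer for the dolls: with the little wooden-handled pan standing where it is under the spout, press the pump head of the primer bottle right down to its stop and let it come all the way back up. Then take the pan by its handle, bring it out from under the spout, and finish with it still held in the gripper, steady and level, at least 10 cm above the table, clear of the bottle and of everything else. Keep the pan level the whole time so nothing would spill, pump only over the pan, and leave the bottle, dolls, paints and cup standing where they are.

Things in the scene. Friction and masses are not known exactly. Their poses are not given: they have to be found in the camera images.
- primer_pan: small round steel pan standing on the table under the spout, about 130 g: bowl 64 mm across outside, 38 mm tall, wall 3 mm, with one straight level handle that points along the pan's own -x, away from the bottle. Origin: centre of the bowl's underside; z up.
- pan_grip (a point): grip point on the pan's dark wooden handle, 90 mm from the bowl's centre along the pan's -x and 31.5 mm above its underside. The wooden part is a bar 14 mm wide (along the pan's y), 13 mm thick (z), from 56 to 142 mm from the bowl's centre, joined to the bowl by a 10 mm wide steel tang; axes as the pan's.
- pan_bowl (a point): centre of the pan's open mouth, 38 mm above its underside; axes as the pan's.
- pump_bottle: white primer bottle with teal label and a lotion pump, loose on the table, about 0.7 kg: bottle 76 mm across, 100 mm to the shoulder, screw cap to 134 mm, pump head to 173 mm. Origin: centre of its underside; z up; its -x points the way the spout points.
- pump_top (a point): middle of the flat top of the teal pump head (round, 34 mm across), on the bottle's axis; 173 mm above the table when up, 159 mm when fully down.
- pump_head (a joint): how far the pump head is pressed down, in m: 0 up, 0.014 at its stop. Spring: about 5 N to start it, about 10.5 N at the stop; it comes back up by itself.
- spout_tip (a point): mouth of the spout, 78 mm from the bottle's axis along its -x, 146 mm above the table when the pump is up and 132 mm when down; it travels with the head. The spout is a 10 mm thick tube running level from the head, its axis 165 mm above the table when up.
- doll_big: finished nesting doll, dark brown headscarf, blue skirt; 135 mm tall, 76 mm wide at the belly. Loose, stands on the table, to be left alone. Origin: centre of its underside, z up.
- doll_mid: finished nesting doll, red headscarf, green skirt; 105 mm tall, 60 mm wide. Loose, stands on the table, to be left alone. Origin: centre of its underside, z up.
- doll_blank: unpainted pale wooden doll; 120 mm tall, 68 mm wide. Loose, stands on the table, to be left alone. Origin: centre of its underside, z up.
- doll_small: finished nesting doll, yellow headscarf, red skirt; 75 mm tall, 46 mm wide. Loose, stands on the table, to be left alone. Origin: centre of its underside, z up.
- paint_red: closed paint jar with red lid; 48 mm tall, 42 mm wide. Loose, stands on the table, to be left alone. Origin: centre of its underside, z up.
- paint_yellow: closed paint jar with yellow lid; 48 mm tall, 42 mm wide. Loose, stands on the table, to be left alone. Origin: centre of its underside, z up.
- water_cup: empty white ceramic cup; 75 mm tall, 66 mm wide at the rim. Loose, stands on the table, to be left alone. Origin: centre of its underside, z up.
Not all that is in view belongs to the job. Leave any pink look-alike of the pump_bottle alone.

How it is judged (in metres and radians):
On the way, in this order (a step that is already met when the one before it is completed fails the run):
1. the pump head is pressed down to its stop (within 2 mm) while the pan stands on the table under the spout (value of joint pump_head above 0.012 m and horizontal distance between spout_tip and pan_bowl below 0.026 m and height (world z) of primer_pan below 0.008 m), for 0.1 s.
2. the pump head has come back up (within 2 mm), the pan still standing under the spout (value of joint pump_head below 0.002 m and horizontal distance between spout_tip and pan_bowl below 0.026 m and height (world z) of primer_pan below 0.008 m), for 0.1 s.
At the end, for the whole second after the job is handed in: Pan held by the fingers alone, underside over 85 mm up, tilted under 0.10 rad, under 15 mm/s and 0.1 rad/s, bowl centre over 45 mm from the spout seen from above, touching nothing else; pump head up; bottle upright within 30 mm, dolls, jars and cup upright within 25 mm of their starts (height (world z) of primer_pan above 0.085 m and angle between each of primer_pan, pump_bottle's own z axis and vertical below 0.1 rad and linear speed of primer_pan below 0.015 m/s and angular speed of primer_pan below 0.1 rad/s and contact force between primer_pan and the fingers above 2 N and horizontal distance between spout_tip and pan_bowl above 0.045 m and value of joint pump_head below 0.002 m and distance of pump_bottle from where it was at the start of the episode below 0.03 m and contact force between primer_pan and pump_bottle below 0.05 N and contact force between primer_pan and doll_big below 0.05 N and contact force between primer_pan and doll_mid below 0.05 N and contact force between primer_pan and doll_blank below 0.05 N and contact force between primer_pan and doll_small below 0.05 N and contact force between primer_pan and paint_red below 0.05 N and contact force between primer_pan and paint_yellow below 0.05 N and contact force between primer_pan and water_cup below 0.05 N and distance of each of doll_big, doll_mid, doll_blank, doll_small, paint_red, paint_yellow, water_cup from where it was at the start of the episode below 0.025 m and angle between each of doll_big, doll_mid, doll_blank, doll_small, paint_red, paint_yellow, water_cup's own z axis and vertical below 0.2 rad); the arm keeps its last pose, push and grip.
It fails at once if the pan tips more than 0.3 rad, so that primer would spill (angle between primer_pan's own z axis and vertical above 0.3 rad).
It fails at once if the pump is pressed more than 5 mm while its spout is not over the pan (value of joint pump_head above 0.005 m and horizontal distance between spout_tip and pan_bowl above 0.03 m).
It fails at once if the bottle is tipped more than 0.3 rad or shoved more than 40 mm (angle between pump_bottle's own z axis and vertical above 0.3 rad or distance of pump_bottle from where it was at the start of the episode above 0.04 m).
It fails at once if a doll, paint jar or the cup is knocked over or moved more than 30 mm (distance of any of doll_big, doll_mid, doll_blank, doll_small, paint_red, paint_yellow, water_cup from where it was at the start of the episode above 0.03 m or angle between any of doll_big, doll_mid, doll_blank, doll_small, paint_red, paint_yellow, water_cup's own z axis and vertical above 0.35 rad).
It also fails if it takes over 45 s, if anything falls off the work surface, if the arm or the gripper's body presses on something with over 40 N, if the wrist force passes 120 N, or if a joint passes its speed limit or range.

## Working session

There is one attempt and no reset: what is moved stays moved. The work goes in short steps, each a Python script; the robot and the scene stay as the last script left them, time stands still between calls to the robot, and variables do not carry over. Pictures are saved under pics/ and viewed, at most 10 in all, crops included, and the job is handed in when it is done.

```bash
mkdir -p pics; python3 - <<'E'
from bench import ctrl
import cv2,numpy as np
for n in("scene","top"):
    cv2.imwrite(f"pics/{n}0.png",ctrl.read_camera(n)); p=ctrl.camera_params(n); print(n,{k:(np.round(v,4).tolist() if k=="pose" else v) for k,v in p.items()})
E
```

```text
scene {'fx': 404.90102842913603, 'fy': 404.90102842913603, 'cx': 319.5380090639174, 'cy': 201.0648531239415, 'pose': [[-0.2141, -0.826, 0.5215, 1.0338], [0.9768, -0.1858, 0.1068, 0.1207], [0.0087, 0.5322, 0.8466, 0.7803], [0.0, 0.0, 0.0, 1.0]]}
top {'fx': 469.2099732141949, 'fy': 469.2099732141949, 'cx': 318.2854656953266, 'cy': 202.1915726075327, 'pose': [[0.0182, 0.9865, -0.1625, 0.4735], [-0.9998, 0.0187, 0.0017, 0.0645], [0.0047, 0.1624, 0.9867, 1.0643], [0.0, 0.0, 0.0, 1.0]]}
```

View pics/scene0.png

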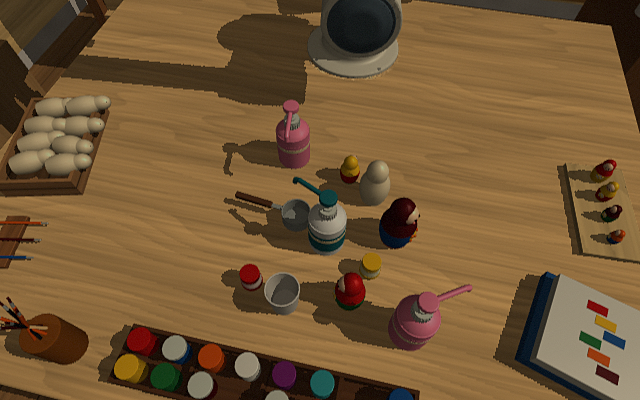

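View pics/top0.png

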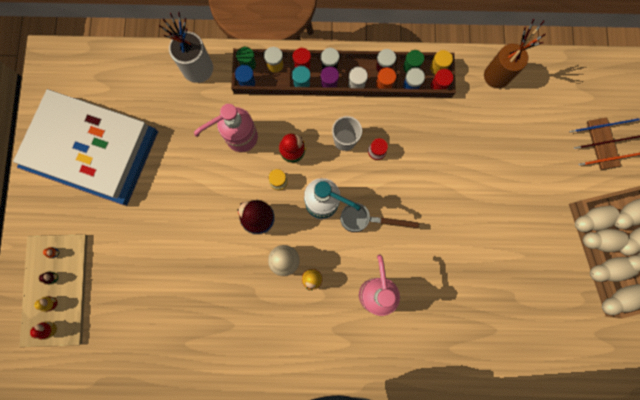

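The target bottle is the white and teal one at scene (328,222), top (321,197). The look-alikes are pink, at scene (293,135) and (415,320), top (380,295) and (237,128). The only pan has its bowl at top (355,217) and its dark handle out to (420,226). I'll check this in a close crop and build the masks.

```bash
cat > h.py <<'E'
import numpy as np, cv2
from bench import ctrl
def ray(n,uv):
    p=ctrl.camera_params(n);T=p["pose"]=np.array(p["pose"])
    d=T[:3,:3]@np.array([(uv[0]-p["cx"])/p["fx"],-(uv[1]-p["cy"])/p["fy"],-1]); return T[:3,3],d/np.linalg.norm(d)
def plane(n,uv,z):
    o,d=ray(n,uv); return o+d*(z-o[2])/d[2]
def tri(a,b):
    (o1,d1),(o2,d2)=ray("scene",a),ray("top",b)
    s=np.linalg.lstsq(np.c_[d1,-d2],o2-o1,rcond=None)[0]; A=o1+s[0]*d1;B=o2+s[1]*d2
    return (A+B)/2,np.linalg.norm(A-B)
def proj(n,P):
    p=ctrl.camera_params(n);T=np.array(p["pose"]);c=T[:3,:3].T@(np.array(P)-T[:3,3])
    return np.array([p["cx"]+p["fx"]*c[0]/-c[2],p["cy"]-p["fy"]*c[1]/-c[2]])
E
python3 - <<'E'
import cv2,numpy as np
out=[]
for n,(u,v) in (("scene",(228,160)),("top",(300,165))):
    im=cv2.imread(f"pics/{n}0.png");c=im[v:v+95,u:u+130];hsv=cv2.cvtColor(c,cv2.COLOR_BGR2HSV)
    teal=cv2.inRange(hsv,(83,110,50),(100,255,255));wood=cv2.inRange(hsv,(0,70,15),(15,255,130))
    for nm,m in(("teal",teal),("wood",wood)):
        k,l,s,ce=cv2.connectedComponentsWithStats(m)
        for i in range(1,k):
            if s[i,4]>15:
                pts=np.argwhere(l==i)[:,::-1].astype(np.float32)
                print(n,nm,s[i,4],ce[i]+(u,v),"rect",cv2.minAreaRect(pts+np.float32((u,v))))
    out.append(cv2.resize(c,None,fx=6,fy=6,interpolation=cv2.INTER_CUBIC)); cv2.imwrite(f"pics/{n}c.png",out[-1])
E
```

```text
scene teal 270 [323.78888889 194.08518519] rect ((316.2783203125, 192.1561279296875), (42.44689178466797, 14.650344848632812), 21.161258697509766)
scene wood 19 [299.63157895 166.63157895] rect ((299.4072265625, 166.64028930664062), (2.421621799468994, 14.866067886352539), 70.34617614746094)
scene wood 82 [348.2195122  177.97560976] rect ((347.4649353027344, 177.01910400390625), (18.848711013793945, 11.173786163330078), 16.38953971862793)
scene wood 219 [253.22374429 198.85388128] rect ((253.12167358398438, 199.27682495117188), (37.74823760986328, 6.711587429046631), 16.50436019897461)
top teal 318 [331.38050314 193.55345912] rect ((338.1973571777344, 194.51527404785156), (48.192962646484375, 14.865872383117676), 19.35899543762207)
top wood 226 [399.10619469 222.52212389] rect ((399.26141357421875, 222.6050262451172), (38.3267936706543, 6.387799263000488), 7.853313446044922)
```

View pics/scenec.png

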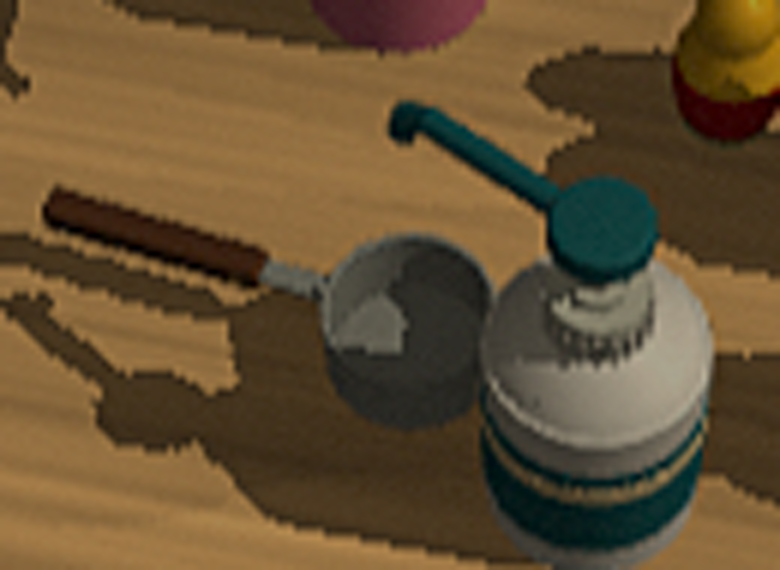

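View pics/topc.png

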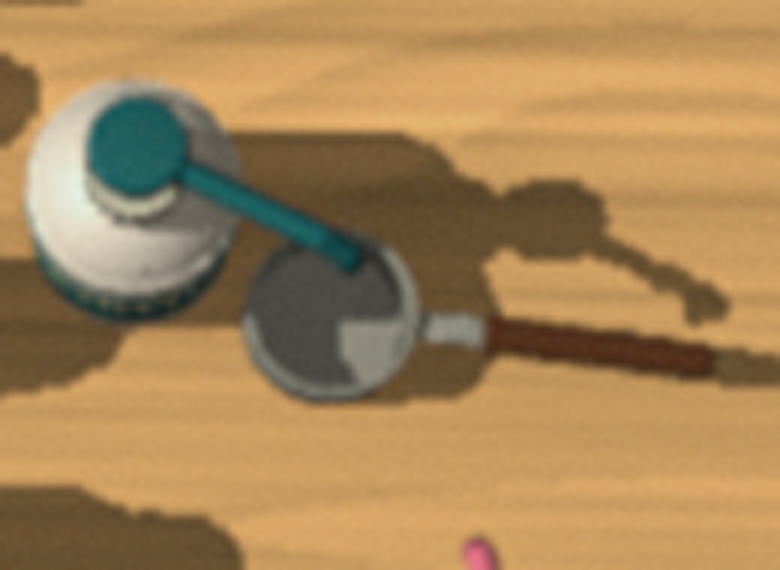

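The crops confirm the choice: teal head centred at about scene (328.4,196.6) and top (322.6,188.9), spout tip over the bowl, and bowl mouth at about scene (295.6,210) and top (355,217.3). The wooden bar's centre is at scene (253.2,199) and top (399.2,222.6).

```bash
python3 - <<'E'
from h import *
P={"head":((328.4,196.6),(322.6,188.9)),"tip":((295.0,180.0),(359,208)),"bowl":((295.6,210),(355,217.3)),"wood":((253.2,199.1),(399.2,222.6))}
H={"head":.173,"tip":.165,"bowl":.038,"wood":.0365}
for k,(a,b) in P.items():
    p,e=tri(a,b); print(k,p.round(4),round(e,4),"top@z",plane("top",b,H[k])[:2].round(4),"scene@z",plane("scene",a,H[k])[:2].round(4))
# handle direction from the ends in the top view
for a in((381.5,220.3),(418.5,225.2)): print(plane("top",a,.0365).round(4))
# other objects, lid/top heights
for k,uv,z in(("small",(312,278),.06),("blank",(284,258),.1),("big",(257,215),.11),("pink",(379,296),.173),("pinktip",(380,258),.165),("cup",(347,130),.075),("red",(378,146),.048),("yel",(278,178),.048),("mid",(291,146),.09)): print(k,plane("top",uv,z)[:2].round(3))
E
```

```text
head [0.6465 0.0563 0.172 ] 0.0024 top@z [0.6464 0.0551] scene@z [0.647  0.0575]
tip [ 0.6129 -0.0153  0.1547] 0.0038 top@z [ 0.6116 -0.0162] scene@z [ 0.6197 -0.0112]
bowl [ 0.6101 -0.0183  0.0385] 0.001 top@z [ 0.6102 -0.0189] scene@z [ 0.6098 -0.0179]
wood [ 0.6007 -0.1164  0.0336] 0.0013 top@z [ 0.6005 -0.1166] scene@z [ 0.6023 -0.1148]
[ 0.6049 -0.0775  0.0365]
[ 0.5955 -0.1591  0.0365]
small [0.476 0.073]
blank [0.515 0.131]
big [0.602 0.188]
pink [ 0.445 -0.053]
pinktip [ 0.516 -0.057]
cup [0.798 0.003]
red [ 0.771 -0.069]
yel [0.693 0.153]
mid [0.755 0.124]
```

Both views agree within 1–4 mm. The head is at z 0.172 (0.173 expected), the rim at 0.0385 (0.038 expected), and bowl to wood centre is 98.5 mm (99 expected). Next I press the pump.

```bash
cat >> h.py <<'E'
h=np.array([.6005,-.1166])-np.array([.6101,-.0185]); h/=np.linalg.norm(h)
def R(s):
    z=np.array([0,0,-1.]);y=s*np.array([-h[1],h[0],0]);return np.c_[np.cross(y,z),y,z]
E
python3 - <<'E'
from h import *
q0=np.array(ctrl.current_q()); print(np.round(ctrl.current_eef_rot(),2).tolist())
p=[.6466,.056,.25]
s=min((1,-1),key=lambda s:np.abs(np.array(ctrl.ik(p,R(s)))-q0).max()); print(s,np.round(ctrl.ik(p,R(s)),1))
ctrl.command_gripper(0.0)
t=ctrl.current_tool_pos(); ctrl.move_l([t[0],t[1],.32],vel=.2)
ctrl.goto([.6466,.056,.30],R(s)); ctrl.move_l([.6466,.056,.185],vel=.12)
f0=np.array(ctrl.current_contact_force())
print(ctrl.move_l([.6466,.056,.156],vel=.02,contact_N=17),ctrl.current_tool_pos())
for _ in range(3):
    ctrl.sleep(.15); print(np.round(np.array(ctrl.current_contact_force())-f0,1),np.round(ctrl.current_tool_pos(),4))
cv2.imwrite("pics/press.png",ctrl.read_camera("scene")[120:280,200:420]);print(ctrl.current_t())
E
```

```text
[[0.97, 0.26, -0.0], [0.26, -0.97, 0.0], [0.0, -0.0, -1.0]]
1 [-0.3 28.6 70.6 -0.  80.8  5.3]
True [0.64677838 0.05601218 0.15941712]
[-2.6 -0.5  9.4] [0.6467 0.056  0.1594]
[-2.6  0.   8.7] [0.6467 0.056  0.1593]
[-2.3  0.5  9.3] [0.6467 0.056  0.1593]
7.8333
```

The head is at z 0.1594, but the force is only 9.3 N, which is below the 10.5 N expected at the stop. I'll push a little further to be sure.

```bash
python3 - <<'E'
from h import *
for z in(.1585,.1575):
    c=ctrl.move_l([.6466,.056,z],vel=.01,contact_N=20); ctrl.sleep(.2); print(c,np.round(ctrl.current_contact_force(),1),np.round(ctrl.current_tool_pos(),4))
cv2.imwrite("pics/press2.png",cv2.resize(ctrl.read_camera("scene")[140:260,220:380],None,fx=5,fy=5,interpolation=cv2.INTER_CUBIC)); 
E
```

```text
False [-3.1 -0.1 12.8] [0.6468 0.056  0.1593]
False [-6.2  1.1 25.3] [0.6472 0.056  0.1592]
```

View pics/press2.png

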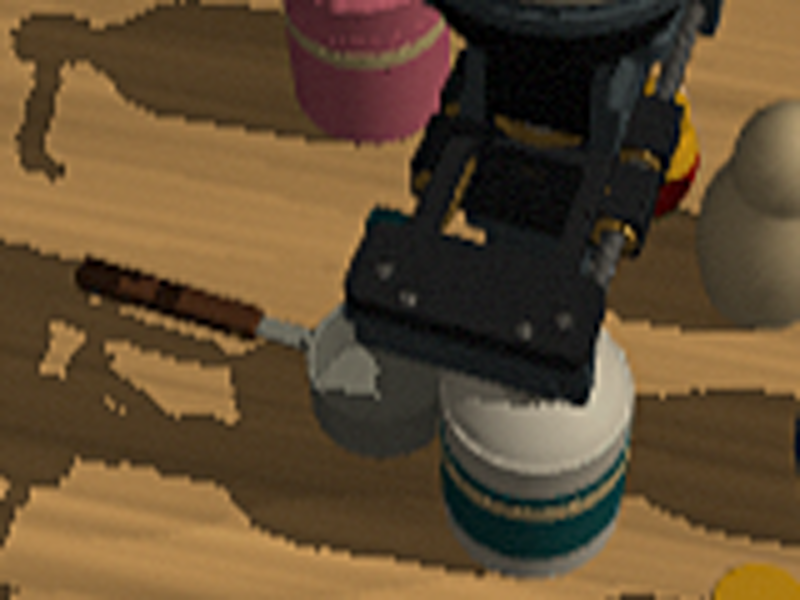

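The force rose to 25 N with no further travel at z 0.1592, so the head is on its stop. In the picture the bottle stands upright, and the pan bowl is at crop (375,380) with its spout above it. I'll release, back off and measure the handle again.

```bash
python3 - <<'E'
from h import *
ctrl.move_l([.6466,.056,.185],vel=.04); ctrl.sleep(.3); ctrl.move_l([.6466,.056,.27],vel=.15)
ctrl.move_l([.6466,-.25,.30],vel=.2); 
for n,(u,v) in (("scene",(228,160)),("top",(300,165))):
    im=ctrl.read_camera(n); c=im[v:v+95,u:u+130];hsv=cv2.cvtColor(c,cv2.COLOR_BGR2HSV)
    for nm,lo,hi in(("teal",(83,110,50),(100,255,255)),("wood",(0,70,15),(15,255,130))):
        k,l,s,ce=cv2.connectedComponentsWithStats(cv2.inRange(hsv,lo,hi))
        for i in range(1,k):
            if s[i,4]>100: print(n,nm,s[i,4],(ce[i]+(u,v)).round(1))
    if n=="scene": cv2.imwrite("pics/after.png",im)
print(ctrl.current_t())
E
```

```text
scene teal 276 [323.6 194. ]
scene wood 220 [253.6 198.9]
top teal 319 [331.3 193.5]
top wood 226 [399.2 222.5]
12.425
```

View pics/after.png

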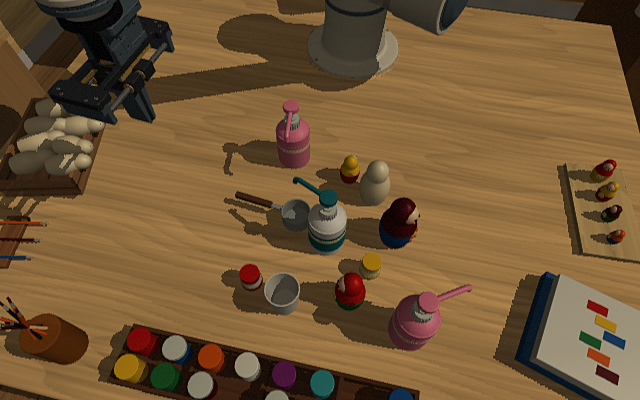

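The picture shows everything in place with the pump head back up. The teal and wood centroids are within 0.4 px of the start. Now I grasp the handle.

```bash
python3 - <<'E'
from h import *
g=np.array([.6004,-.118]); ctrl.command_gripper(.55)
ctrl.goto([*g,.20],R(1)); ctrl.move_l([*g,.07],vel=.12)
print(ctrl.move_l([*g,.0135],vel=.04,contact_N=8),np.round(ctrl.current_tool_pos(),4))
ctrl.command_gripper(0.0); ctrl.sleep(.3)
print(ctrl.current_grip_width()*91,ctrl.current_grasp_force(),np.round(ctrl.current_tool_pos(),4),np.round(ctrl.current_contact_force(),1))
a=ctrl.move_l([*g,.0235],vel=.03); ctrl.sleep(.2)
print(ctrl.current_grip_width()*91,ctrl.current_grasp_force(),np.round(ctrl.current_contact_force(),1),ctrl.current_t())
cv2.imwrite("pics/grasp.png",cv2.resize(ctrl.read_camera("scene")[130:280,200:400],None,fx=4,fy=4))
E
```

```text
False [ 0.6006 -0.1181  0.0137]
13.728146742370976 29.965886771678925 [ 0.6005 -0.118   0.0135] [ 1.2 -0.2 -0.7]
13.755609930795362 29.96978133916855 [-0.2  0.2 -2.4] 18.45
```

View pics/grasp.png

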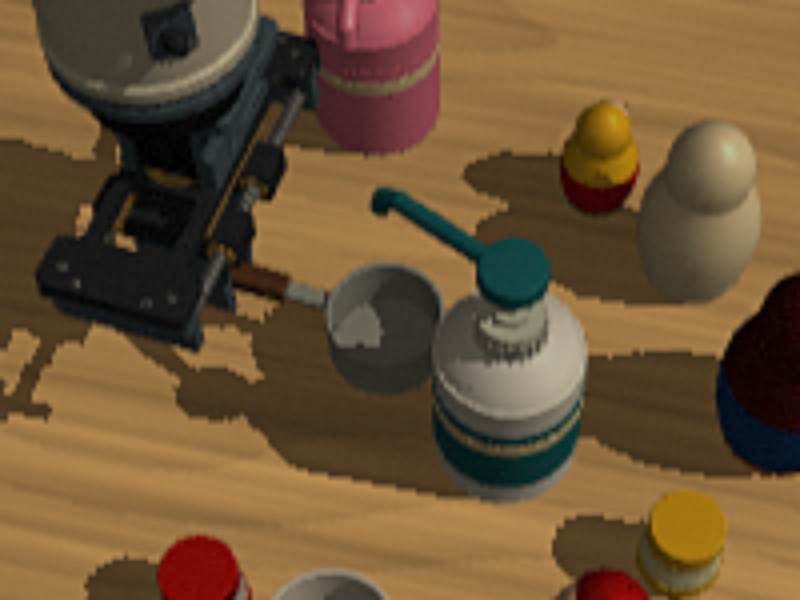

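The pan is held: 13.7 mm opening against the 14 mm bar, 30 N grip. The picture shows it level at (385,320), clear of the spout above. I'll pull it straight out along the handle, then lift.

```bash
python3 - <<'E'
from h import *
g=np.array([.6004,-.118])+.16*h
ctrl.move_l([*g,.0235],vel=.08); ctrl.move_l([*g,.15],vel=.08); ctrl.sleep(1)
print(ctrl.current_grip_width()*91,ctrl.current_grasp_force(),np.round(ctrl.current_tool_pos(),4),np.round(ctrl.current_contact_force(),1),np.round(ctrl.current_dq(),3),ctrl.current_t())
cv2.imwrite("pics/end.png",ctrl.read_camera("scene"))
E
```

```text
13.741294025260672 29.96975004673004 [ 0.5848 -0.2773  0.15  ] [ 0.3 -0.1 -1.1] [ 0.048  0.015  0.062  0.033 -0.006  0.025] 23.3833
```

View pics/end.png

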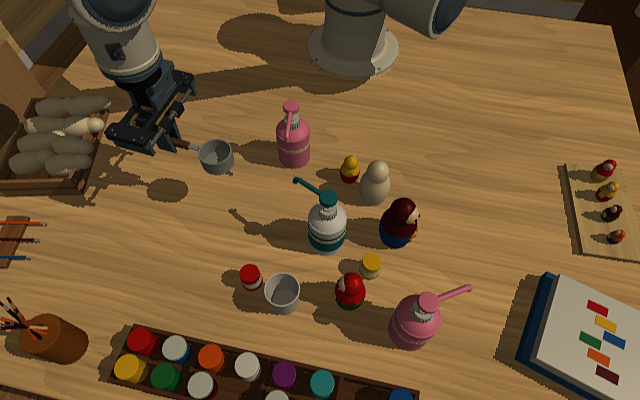

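The pan hangs at about (216,154), clear of everything, and the rest of the scene is unchanged. I'll check the tilt by comparing the level-pan prediction of the mouth centre with the picture, then hand in.

```bash
python3 - <<'E'
from h import *
b=np.array([.5848,-.2773])-.0995*h
im=ctrl.read_camera("scene")
for z in(.1645,.1745,.1845): print(z,proj("scene",[*b,z]).round(1))
c=cv2.resize(im[125:185,170:250],None,fx=8,fy=8,interpolation=cv2.INTER_CUBIC)
u,v=(proj("scene",[*b,.1745])-(170,125))*8
cv2.circle(c,(int(u),int(v)),4,(0,0,255),-1)
for a in np.linspace(0,6.28,40):
    u,v=(proj("scene",[b[0]+.032*np.cos(a),b[1]+.032*np.sin(a),.1745])-(170,125))*8; cv2.circle(c,(int(u),int(v)),2,(0,255,0),-1)
cv2.imwrite("pics/tilt.png",c)
E
```

```text
0.1645 [214.3 154.2]
0.1745 [213.2 150.9]
0.1845 [212.1 147.5]
```

View pics/tilt.png

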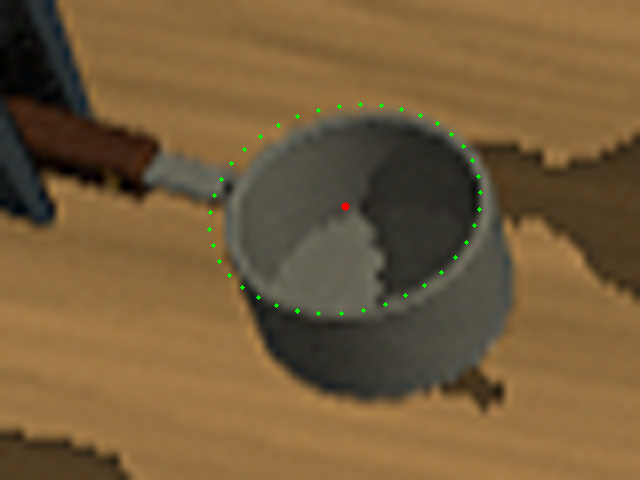

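The observed rim is about 1–2 px from the level prediction. That is roughly 2–3 mm over 100 mm, or about 0.03 rad of tilt, well under 0.10, so I'm handing in.

```bash
python3 -c "
from bench import ctrl
print(ctrl.sign_off(),ctrl.current_t())"
```

```text
the job is handed in; nothing more can be done
the job is handed in; nothing more can be done
```

I pressed the pump to its stop over the pan and it came back up. The job was handed in with the pan held nearly level (about 0.03 rad tilt) about 13.6 cm above the table, clear of everything, and nothing else visibly moved; no verdict was shown.

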